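# Reseat the loose module inside a bench instrument

## Robot

A 6-joint arm with a two-finger parallel gripper is mounted at the origin on the work surface. World frame = base frame: x ahead of the robot, y to its left, z up, the work surface at z = 0. Lengths are in m, angles in degrees, forces in N, time in s.
With the tool pointing down it reaches from about 0.3 to 0.75 m from the base axis. Payload 8.5 kg.
Tool frame: the origin (TCP) lies between the finger pads; the fingertips stand env.finger_overhang ahead of it and the grasp point (between the pads) lies 2 mm behind it (env.finger_overhang is the distance from the TCP to the fingertips, in m); z points along the fingers, y is the line along which they close (so a half turn about z gives the same grasp; the last joint's range is limited). The gripper opens to 85 mm and grips with 20 to 120 N. Pads are 22 mm wide; open, the fingers measure 114 mm over their backs; the gripper's body (76 mm by 85 mm) begins 54 mm behind the grasp point. The pads swing forward as they close: fully open they stand 13 mm farther back than shut.
Start: joints at [-80.403, 21.807, 74.336, -0, 83.858, -12.336], TCP at [0.205, -0.51, 0.248] pointing down, gripper open.
Joint ranges: [-178.18, 178.18], [-50.72, 133.34], [12.68, 142.11], [-81.47, 261.47], [9.98, 163.14], [-165.26, 165.26]. Speed limits (degrees/s): [136.94, 136.94, 180, 180, 180, 180].

## Interface

Orientations are given as a 3x3 rotation matrix whose columns are the frame's x, y, z axes.
In Python, from rig import env gives the robot as it stands. The module is installed in compiled form; this text tells all that it offers.
- The arm moves only by the tool jog_arm, never from a script. Its arguments are lists of equal length, an entry for each row: "hand": the finger opening in m, from 0 to 0.0854; "travel": the shift along the world's x, y, z in m, a list of three; "yaw": the turn about the world's z in rad. A call has exactly 5 rows; each row shifts and turns the commanded pose from where the row before left it; what a row does not reach is not made up. A row lasts 1/8 s, in which the tool goes at most 62.5 mm and 10.7 degrees, less where a joint would pass 70% of its speed; a pose out of reach is approached as far as the arm can. A call is refused whole if a number of a shift passes 0.0625 or a number of a turn 0.188, either way. A call with a gripper value outside its range is refused whole. The fingers move at their own pace and stop on an object; "grip_force" is the grip in N (left out, the last holds). Time passes only in rows, so rows that do not move let the fingers close, or fill a call up. It gives the time, the measured TCP pose, the force, the opening and the grip force at its end, in the units of the state.
- env.observe(): the state, without advancing time (a new reading comes with each control period).
- env.get_image(name): name is "side" or "top" or "wrist"; returns the picture (420x560x3 uint8, red, green, blue); there is no depth.
- env.calibration(name): a dict with "fx", "fy", "cx", "cy" (pixels), "k1" (the pictures are not rectified: a ray, as slopes to the right and down, at radius r is drawn at 1 + k1 r^2 times it, then the intrinsics apply), "position" and "rotation" of the camera in the world; the wrist camera has in their place "hand_eye" (4x4, takes a point from camera to tool coordinates, whose origin is the TCP and whose axes are the flange's). Camera axes: x right, y down, z forward; pixel columns grow to the right and rows downward; lengths in m; the calibration is good to about 2 mm. A picture is of the moment at which its call begins: read the wrist's pose just before it. calibration takes no time and is no camera call.
- env.close_job(): hands the job in; it is judged then, once.
The state is a dict: "time_s": time; "q": joint angles; "qvel": joint speeds; "joint_efforts": joint torques, N m; "position": TCP position; "tool_rot": TCP orientation; "ft_force": force on the tool from outside, world axes, zero at the start; "wrist_torque": the same for the moment, N m; "grip_width": finger opening in m; "gripper_force": force on a finger pad.
Only numpy, scipy, OpenCV 4.12 (cv2) and the standard library are available. Lean on these libraries where they do the work, as an engineer would, in place of code of your own. Each camera call takes 0.05 s, during which the arm holds its last target. There are 200 camera calls.

## Task

The blue module inside the bench instrument has slipped away from its green neighbour. Turn both red quarter-turn fasteners fully counterclockwise to unlock the top panel, swing the panel up until it stands upright or leans back a little, then bring the blue module, standing on the floor of the bay, flush against the green block: no gap, square to it and its ends even with it. Leave the panel open and let go of everything; do not disturb the other things on the bench.

Things in the scene. Friction and masses are not known exactly. Their poses are not given: they have to be found in the camera images.
- case: Grey bench instrument, fixed. Origin: on the bench under the centre of its bay; x points from the front (robot side) to the hinge side, y left along the front, z up. Bay 170 mm in x, 300 in y (outer), 90 high, walls 4. On the right (y -146 to -230) a solid deck 90 mm high with a small cup loose on it. Loose tins and bottles up to 90 mm high stand on the bench, some only 15 mm away from it.
- bay_floor (a point): Centre of the bay's floor, 4 mm above the bench (case x = y = 0, axes as the case's). The bay is open above once the panel is up, but for a keeper lip along the front edge (x -85 to -67 mm). On the right of the bay (y below -107) stand a copper transformer and a capacitor, tops 40 mm above the floor; nothing stands between them and the blue module.
- panel (a joint): Angle of the aluminium top panel about its hinge, rad: 0 closed (level), grows as its front edge swings up and over, pi/2 upright, stop at 1.85. Weighs 0.3 kg with fittings; its stiff hinge holds it at any angle (about 5 to 6 N at the handle lifts it). Locked fasteners hold it shut: their cam tongues catch under the keeper lip.
- panel_hinge (a point): Middle of the panel's hinge axis (parallel to the case's y), at the upper far edge of the case (case x = 85, z = 90 mm). It has the panel's own frame: x along the panel away from its front edge (when closed, as the case's x), z out of its top face. The panel is a plate 170 by 300 by 4 mm: x -170 to 0, z 0 to 4 mm.
- panel_handle (a point): Middle of the panel's handle: a dark round bar 10 mm thick, 84 mm long along y, its axis 35 mm above the panel's top face and 15 mm from the panel's front edge (panel frame x = -155, z = 39 mm), on two end posts, open underneath. Pinched across from above, the bar turns between the fingers as the panel swings.
- cam_left (a joint): Angle of the left fastener, rad: 0 locked (red wing points from front to back), pi/2 unlocked (wing parallel to the front edge; a stop). Grows counterclockwise seen from above. Starts at 0 to 0.5. Turns with 0.06 Nm of friction and stays where it is left.
- cam_right (a joint): The same for the right fastener; also counterclockwise to unlock.
- cam_left_grip (a point): Point on the left fastener's axis, 24 mm above the panel's top face. The red wing is 42 mm long, 14 thick, 30 high (5 to 35 mm above the panel), over a steel disc 34 mm wide. The point turns with the wing: its x lies along the wing. The fastener is 30 mm from the panel's front edge (case x = -55) and 100 mm left of its middle.
- cam_right_grip (a point): The same for the right fastener, 100 mm right of the panel's middle.
- module: Loose blue module, 70 (x) by 56 (y) by 45 mm (z), about 0.3 kg, on the bay's floor; on top a yellow fin to pinch: 40 mm long in x, 12 thick in y, 45 to 80 mm above the underside. Origin: centre of the underside; axes along the case's within 0.16 rad. It starts about 25 to 70 mm right (-y) of the green block, up to 8 mm out of line in x.
- module_face (a point): Bottom middle of the module's left (+y) face, which must meet the green block.
- dock (a point): Bottom middle of the right (-y) face of the fixed green block, on the bay's floor (case y = 84 mm), axes as the case's: module_face belongs here. The block is 70 (x) by 62 (y) by 45 mm high and as long as the module; in its middle (31 mm left of this face) a black fin like the module's, 80 mm above the floor at the top.
- tin: Brass tin, 60 mm wide, 45 mm high, origin at the underside: leave alone.
- jar: Amber jar, 54 mm wide, 55 mm high, origin at the underside: leave alone.
- oiler: White oiler, 38 mm wide, 85 mm high, origin at the underside: leave alone.
- deck_cup: Steel cup on the instrument's right deck, 48 mm wide, 40 mm high, origin at its underside: leave alone.
- screwdriver: Screwdriver lying on the bench to the right, 170 mm long: leave alone.
- brush: Brush lying on the bench to the left, 160 mm long: leave alone.
- race: Steel bearing race lying on the bench to the right, 52 mm wide, 12 mm high: leave alone.
- bottle: Green glass bottle to the left, 40 mm wide, 90 mm high, origin at the underside: leave alone.

How it is judged (in metres and radians):
On the way, in this order (a step that is already met when the one before it is completed fails the run):
1. both fasteners turned to unlocked (value of joint each of cam_left, cam_right above 1.3 rad), for 0.1 s.
2. the panel swung up to upright (value of joint panel above 1.4 rad), for 0.2 s.
3. the module butted flush against the green block (y of module_face in the frame of dock above -0.004 m and x of module_face in the frame of dock between -0.007 and 0.007 m and z of module_face in the frame of dock below 0.003 m and angle between the x axis of module and the x axis of case, either way round below 0.08 rad and angle between module's own z axis and vertical below 0.06 rad), for 0.2 s.
At the end, for the whole second after the job is handed in: Both fasteners unlocked (over 1.3 rad of 1.57), the panel standing open (over 1.4 rad), the blue module at rest on the bay's floor against the green block: gap under 4 mm, ends even within 7 mm, square within 0.08 rad, tilt under 0.06 rad (all of step 1 and all of step 3 and value of joint panel above 1.4 rad and linear speed of module below 0.02 m/s and velocity of joint panel between -0.1 and 0.1 rad/s); the robot touches nothing.
It fails at once if one of the other loose things (tin, jar, oiler, cup, screwdriver, brush, race, bottle) is moved more than 30 mm (distance of any of tin, jar, oiler, deck_cup, screwdriver, brush, race, bottle from where it was at the start of the episode above 0.03 m).
It also fails if it takes over 61 s, if anything falls off the work surface, if the arm or the gripper's body presses on something with over 40 N, if the wrist force passes 120 N, or if a joint passes its speed limit or range.

## Working session

There is one attempt and no reset: what is moved stays moved. The work goes in short steps, Python scripts to look and compute and a tool call to move; the robot and the scene stay as the last step left them, time stands still between calls to the robot, and variables do not carry over. Pictures are saved under pics/ and viewed, at most 10 in all, crops included, and the job is handed in when it is done.

Besides the shell and the picture viewer there is one more tool, called after ">>>" as a command line: name --pt "numbers of a row" for each row, then --argument value for the rest. jog_arm: Moves the arm, as the interface text tells. Its arguments: {"type":"object","properties":{"hand":{"type":"array"},"travel":{"type":"array"},"yaw":{"type":"array"},"grip_force":{"type":"number"}},"required":["hand","travel","yaw"]}

```bash
mkdir -p pics; cat > h.py <<'E'
import numpy as np, cv2
from rig import env
def save(n,im): cv2.imwrite('pics/'+n+'.png',im[:,:,::-1])
def cam(name,st=None):
    c=env.calibration(name)
    if name=='wrist':
        T=np.array(c['hand_eye']);R=np.array(st['tool_rot']);p=np.array(st['position'])
        return c,R@T[:3,:3],R@T[:3,3]+p
    return c,np.array(c['rotation']),np.array(c['position'])
def ray(c,uv):
    d=np.array([(uv[0]-c['cx'])/c['fx'],(uv[1]-c['cy'])/c['fy']]);s=d.copy()
    for _ in range(20): s=d/(1+c['k1']*(s@s))
    return np.r_[s,1]
def onplane(cm,uv,z):
    c,R,p=cm; d=R@ray(c,uv); return p+d*(z-p[2])/d[2]
def proj(cm,P):
    c,R,p=cm; q=R.T@(np.array(P)-p); s=q[:2]/q[2]; s=s*(1+c['k1']*(s@s)); return [c['fx']*s[0]+c['cx'],c['fy']*s[1]+c['cy']]
E
python3 - <<'E'
from h import *
s=env.observe();print(s['time_s'],s['position'],s['tool_rot'],env.finger_overhang)
for n in('top','side'):
    save(n,env.get_image(n)); c=env.calibration(n);print(n,c)
print(env.calibration('wrist'))
E
```

```text
0.0 [ 0.20538652 -0.50992335  0.24769401] [[ 9.27619043e-01  3.73527566e-01 -2.59704763e-04]
 [ 3.73527523e-01 -9.27617901e-01  1.48978775e-03]
 [ 3.15570005e-04 -1.47896236e-03 -9.99998857e-01]] 0.017
top {'fx': 431.32748947126515, 'fy': 431.32748947126515, 'cx': 277.29671311570365, 'cy': 215.88804871478226, 'k1': -0.09198656453367215, 'position': array([ 0.44073725, -0.02104759,  1.18872783]), 'rotation': array([[ 6.05015873e-03, -9.97477566e-01,  7.07241158e-02],
       [-9.99981609e-01, -6.06485193e-03,  6.98079198e-06],
       [ 4.21968107e-04, -7.07228573e-02, -9.97495914e-01]])}
side {'fx': 457.80964837850746, 'fy': 457.80964837850746, 'cx': 274.0985068945838, 'cy': 210.1122304569481, 'k1': -0.13772816581664257, 'position': array([-0.12270121,  0.77109348,  0.69334731]), 'rotation': array([[-0.78503058, -0.30101527,  0.54140262],
       [-0.61929448,  0.40139324, -0.67480206],
       [-0.01418963, -0.8650279 , -0.50152306]])}
{'fx': 330.24107081014074, 'fy': 330.24107081014074, 'cx': 279.44645831286425, 'cy': 207.0652952316562, 'k1': -0.038944422816700464, 'hand_eye': array([[ 9.02686624e-04, -9.49303275e-01, -3.14360427e-01,
         8.09684966e-02],
       [ 9.99999552e-01,  9.46402479e-04,  1.35616539e-05,
         1.43557506e-03],
       [ 2.84637365e-04, -3.14360298e-01,  9.49303704e-01,
        -1.26140148e-01],
       [ 0.00000000e+00,  0.00000000e+00,  0.00000000e+00,
         1.00000000e+00]])}
```

View pics/top.png

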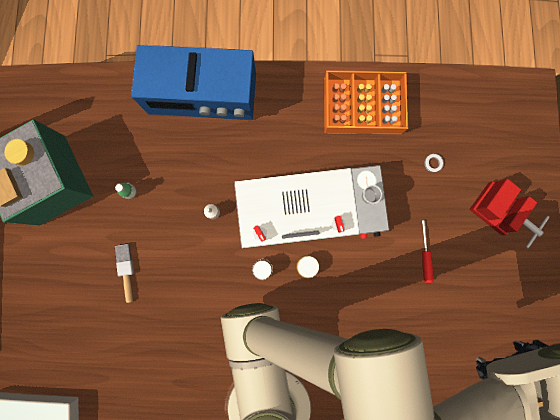

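View pics/side.png

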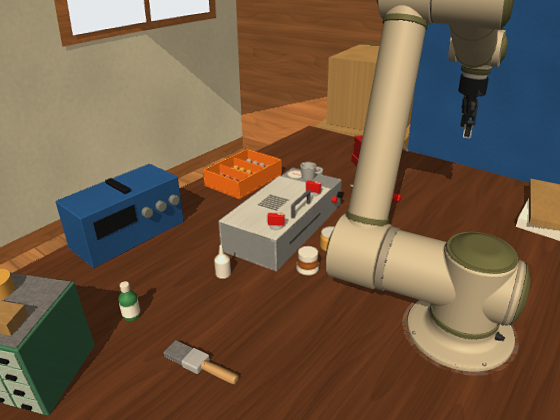

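The top view shows the panel at about (235–355, 170–248), the red wings near (260,233) and (340,224), and the handle near (300,236). The tins stand just in front of the case at (262,269) and (308,267). The side view agrees with this.

```bash
python3 - <<'E'
from h import *
im=cv2.imread('pics/top.png')[:,:,::-1].copy(); cm=cam('top')
hsv=cv2.cvtColor(im,cv2.COLOR_RGB2HSV)
m=(((hsv[...,0]<6)|(hsv[...,0]>174))&(hsv[...,1]>190)&(hsv[...,2]>100)).astype(np.uint8)
m[:,:235]=0;m[:,390:]=0;m[:180]=0;m[260:]=0
n,l,s,c=cv2.connectedComponentsWithStats(m)
W=[]
for i in range(1,n):
    if s[i,4]<15: continue
    pts=np.argwhere(l==i)[:,::-1]
    P=np.array([onplane(cm,p,.122)[:2] for p in pts]);mu=P.mean(0);w,v=np.linalg.eigh(np.cov(P.T));
    print(s[i],c[i],mu,np.degrees(np.arctan2(v[1,1],v[0,1])),np.sqrt(w*12))
# white panel outline
w=((hsv[...,1]<40)&(hsv[...,2]>190)).astype(np.uint8); w[:,:225]=0;w[:,365:]=0;w[:160]=0;w[255:]=0
w=cv2.morphologyEx(w,cv2.MORPH_OPEN,np.ones((5,5)))
w[:,357:]=0
k=cv2.convexHull(np.argwhere(w)[:,::-1].astype(np.float32))
P=np.array([onplane(cm,p[0],.094)[:2] for p in k],np.float32)
r=cv2.minAreaRect(P);print(r);print(cv2.boxPoints(r))
big=cv2.resize(im[160:290,190:400],None,fx=3.8,fy=3.8,interpolation=cv2.INTER_CUBIC);save('topc',big)
E
```

```text
[335 216   8  16  69] [338.31884058 222.52173913] [ 0.50079479 -0.17255995] -173.81444641536328 [0.01438855 0.03550454]
[254 226  11  15  54] [258.59259259 232.03703704] [0.47605017 0.0249843 ] -148.74777692052754 [0.01202275 0.03726433]
[360 234   7   5  29] [362.93103448 235.5862069 ] [ 0.46866821 -0.23379771] 94.18376752231651 [0.01035449 0.01764921]
((0.5414782762527466, -0.07689130306243896), (0.17141669988632202, 0.3142194449901581), 7.0157365798950195)
[[ 0.43722194  0.06857349]
 [ 0.47560138 -0.24329327]
 [ 0.6457346  -0.2223561 ]
 [ 0.6073552   0.08951066]]
```

View pics/topc.png

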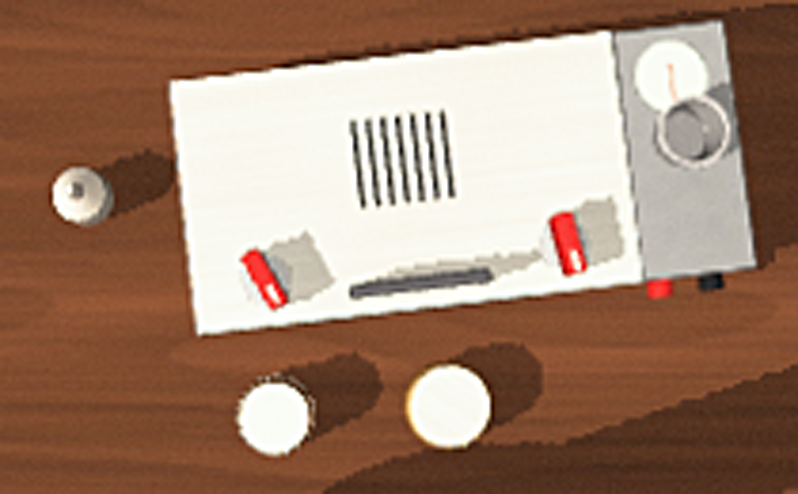

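Case yaw is about 7° and its origin about (0.543, -0.067). The wings measure 199 mm apart, which matches the given 200. The left cam is at about 0.43 rad and the right at about 0. I'm moving above the panel for a closer look.

>>> jog_arm --hand '[0.06,0.06,0.06,0.06,0.06]' --pt "0.028 0.048 0.002" --pt "0.028 0.048 0.002" --pt "0.028 0.048 0.002" --pt "0.028 0.048 0.002" --pt "0.028 0.048 0.002" --yaw '[-0.029,-0.029,-0.029,-0.029,-0.029]' --grip_force 40

```text
time_s: 0.72
position: [0.3459, -0.2685, 0.2582]
tool_rot: [[0.972, 0.234, -0.0], [0.234, -0.972, 0.0], [-0.0, -0.0, -1.0]]
ft_force: [0.6, 0.2, 0.2]
grip_width: 0.0599
gripper_force: 0.0
```

>>> jog_arm --hand '[0.06,0.06,0.06,0.06,0.06]' --pt "0.028 0.048 0.002" --pt "0.028 0.048 0.002" --pt "0.028 0.048 0.002" --pt "0.028 0.048 0.002" --pt "0 0 0" --yaw '[-0.029,-0.029,-0.029,-0.029,0]'

```text
time_s: 1.35
position: [0.4583, -0.0753, 0.2661]
tool_rot: [[0.992, 0.127, -0.0], [0.127, -0.992, 0.001], [-0.0, -0.001, -1.0]]
ft_force: [-0.9, -0.4, -0.4]
grip_width: 0.0598
gripper_force: 0.0
```

```bash
python3 - <<'E'
from h import *
s=env.observe();im=env.get_image('wrist');save('w1',im);cm=cam('wrist',s)
R=s['tool_rot'];print(s['time_s'],s['position'],np.degrees(np.arctan2(R[1,0],R[0,0])))
hsv=cv2.cvtColor(im,cv2.COLOR_RGB2HSV)
m=(((hsv[...,0]<6)|(hsv[...,0]>174))&(hsv[...,1]>150)&(hsv[...,2]>80)).astype(np.uint8)
n,l,st,c=cv2.connectedComponentsWithStats(m)
for i in range(1,n):
    if st[i,4]<60: continue
    P=np.array([onplane(cm,p,.122)[:2] for p in np.argwhere(l==i)[:,::-1]],np.float32)
    w,v=np.linalg.eigh(np.cov(P.T))
    print(st[i],P.mean(0),np.degrees(np.arctan2(v[1,1],v[0,1])),cv2.minAreaRect(P))
E
```

```text
1.35 [ 0.4582947  -0.07528008  0.26612751] 7.272117289110612
[142 141  38  50 673] [0.47484335 0.02610656] -147.42472509504012 ((0.4732712209224701, 0.02497437782585621), (0.042084455490112305, 0.013445624150335789), 31.55820655822754)
[ 388  140   26   53 1011] [ 0.49937874 -0.17334451] -162.56339139982646 ((0.4988255500793457, -0.17304812371730804), (0.045520342886447906, 0.02070140652358532), 14.416121482849121)
[ 524  225   36   66 1440] [ 0.431201   -0.32800812] -172.1142595581522 ((0.4312845766544342, -0.3281528055667877), (0.06718384474515915, 0.02545526809990406), 5.229690074920654)
```

View pics/w1.png

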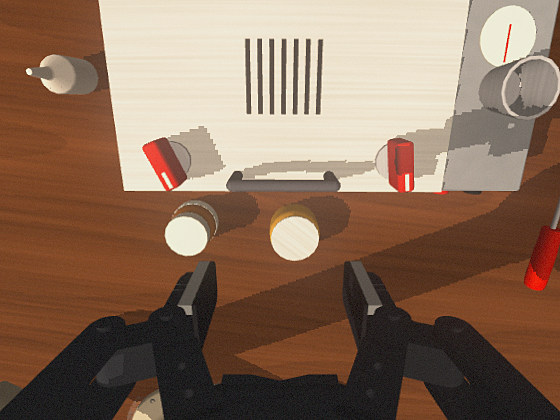

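The wrist view agrees: the left wing is at px (165,165), the right at (401,165), and the handle at (283,182). I'll start with the left wing.

>>> jog_arm --hand '[0.06,0.06,0.06,0.06,0.06]' --pt "0.006 0.034 0" --pt "0.006 0.034 0" --pt "0.005 0.033 0" --pt "0 0 -0.048" --pt "0 0 -0.048" --yaw '[0.14,0.14,0.14,0,0]'

```text
time_s: 2.02
position: [0.4742, 0.0219, 0.1693]
tool_rot: [[0.857, 0.515, 0.001], [0.515, -0.857, -0.001], [0.001, 0.001, -1.0]]
ft_force: [1.1, -0.3, -1.1]
grip_width: 0.06
gripper_force: 0.0
```

>>> jog_arm --hand '[0.06,0.06,0.0,0.0,0.0]' --pt "0 0 -0.048" --pt "0 0 0" --pt "0 0 0" --pt "0 0 0" --pt "0 0 0" --yaw '[0,0,0,0,0]'

```text
time_s: 2.65
position: [0.474, 0.0243, 0.1241]
tool_rot: [[0.857, 0.515, 0.001], [0.515, -0.857, 0.003], [0.002, -0.002, -1.0]]
ft_force: [-6.9, 9.1, 10.8]
grip_width: 0.0131
gripper_force: 39.4
```

>>> jog_arm --hand '[0.0,0.0,0.0,0.0,0.0]' --pt "0 0 0.002" --pt "0 0 0" --pt "0 0 0" --pt "0 0 0" --pt "0 0 0" --yaw '[0.16,0.16,0.16,0.16,0.16]'

```text
time_s: 3.28
position: [0.4741, 0.0243, 0.1251]
tool_rot: [[0.222, 0.975, 0.0], [0.975, -0.222, 0.003], [0.003, -0.0, -1.0]]
ft_force: [-0.8, 9.7, -0.4]
grip_width: 0.0129
gripper_force: 39.8
```

>>> jog_arm --hand '[0.0,0.0,0.0,0.0,0.0]' --pt "0 0 0" --pt "0 0 0" --pt "0 0 0" --pt "0 0 0" --pt "0 0 0" --yaw '[0.16,0.16,0.02,0,0]'

```text
time_s: 3.9
position: [0.4741, 0.0244, 0.1251]
tool_rot: [[-0.111, 0.994, 0.0], [0.994, 0.111, 0.003], [0.003, 0.001, -1.0]]
ft_force: [0.4, 10.0, 0.2]
grip_width: 0.0134
gripper_force: 39.8
```

>>> jog_arm --hand '[0.06,0.06,0.06,0.06,0.06]' --pt "0 0 0" --pt "0 0 0" --pt "0 0 0.03" --pt "0 0 0.035" --pt "0.003 -0.02 0" --yaw '[0,0,0,-0.171,-0.171]'

```text
time_s: 4.53
position: [0.4784, 0.0028, 0.1921]
tool_rot: [[0.233, 0.972, 0.006], [0.972, -0.233, -0.001], [-0.0, 0.006, -1.0]]
ft_force: [0.6, -0.0, -0.4]
grip_width: 0.0601
gripper_force: 0.0
```

>>> jog_arm --hand '[0.06,0.06,0.06,0.06,0.06]' --pt "0.005 -0.036 0" --pt "0.005 -0.036 0" --pt "0.005 -0.036 0" --pt "0.004 -0.036 0" --pt "0.004 -0.034 0" --yaw '[-0.171,-0.171,-0.171,-0.171,-0.171]'

```text
time_s: 5.15
position: [0.5005, -0.1768, 0.1897]
tool_rot: [[0.888, 0.461, 0.0], [0.461, -0.888, -0.001], [0.0, 0.001, -1.0]]
ft_force: [-0.2, 0.6, 0.1]
grip_width: 0.0601
gripper_force: 0.0
```

>>> jog_arm --hand '[0.06,0.06,0.06,0.06,0.06]' --pt "0 0 0" --pt "0 0 0" --pt "0 0 0" --pt "0 0 0" --pt "0 0 0" --yaw '[-0.171,-0.171,0,0,0]'

```text
time_s: 5.78
position: [0.5005, -0.1752, 0.1894]
tool_rot: [[0.99, 0.144, 0.0], [0.144, -0.99, -0.0], [0.0, 0.0, -1.0]]
ft_force: [-0.3, -0.6, -1.1]
grip_width: 0.0597
gripper_force: 0.0
```

>>> jog_arm --hand '[0.06,0.06,0.06,0.0,0.0]' --pt "0 0.002 -0.032" --pt "0 0 -0.032" --pt "0 0 0" --pt "0 0 0" --pt "0 0 0" --yaw '[0,0,0,0,0]'

```text
time_s: 6.4
position: [0.501, -0.1735, 0.1266]
tool_rot: [[0.99, 0.143, 0.002], [0.143, -0.99, -0.001], [0.002, 0.002, -1.0]]
ft_force: [0.6, 0.7, -0.6]
grip_width: 0.0243
gripper_force: 0.0
```

>>> jog_arm --hand '[0.0,0.0,0.0,0.0,0.0]' --pt "0 0 0" --pt "0 0 0" --pt "0 0 0" --pt "0 0 0" --pt "0 0 0" --yaw '[0,0,0.17,0.17,0.17]'

```text
time_s: 7.02
position: [0.5004, -0.1724, 0.1258]
tool_rot: [[0.791, 0.612, 0.0], [0.612, -0.791, 0.002], [0.001, -0.001, -1.0]]
ft_force: [-1.9, 5.4, 5.3]
grip_width: 0.0133
gripper_force: 41.4
```

>>> jog_arm --hand '[0.0,0.0,0.0,0.0,0.0]' --pt "0 0 0" --pt "0 0 0" --pt "0 0 0" --pt "0 0 0" --pt "0 0 0" --yaw '[0.17,0.17,0.17,0.17,0.17]'

```text
time_s: 7.65
position: [0.4988, -0.1715, 0.1257]
tool_rot: [[0.062, 0.998, -0.004], [0.998, -0.062, 0.003], [0.003, -0.004, -1.0]]
ft_force: [-10.5, 6.9, 10.6]
grip_width: 0.013
gripper_force: 42.2
```

>>> jog_arm --hand '[0.0,0.0,0.0,0.0,0.06]' --pt "0 0 0" --pt "0 0 0" --pt "0 0 0" --pt "0 0 0" --pt "0 0 0" --yaw '[0.17,0,0,0,0]'

```text
time_s: 8.28
position: [0.5002, -0.1729, 0.1255]
tool_rot: [[-0.102, 0.995, -0.0], [0.995, 0.102, 0.0], [0.0, -0.0, -1.0]]
ft_force: [0.4, 0.2, 0.4]
grip_width: 0.0302
gripper_force: 0.0
```

>>> jog_arm --hand '[0.06,0.06,0.06,0.06,0.06]' --pt "0 0 0.0" --pt "0 0 0.03" --pt "0 0 0.03" --pt "-0.014 0.049 0" --pt "-0.014 0.049 0" --yaw '[0,0,0,0.013,0.013]'

```text
time_s: 8.9
position: [0.4722, -0.0744, 0.1855]
tool_rot: [[-0.127, 0.992, 0.001], [0.992, 0.127, -0.0], [-0.0, 0.001, -1.0]]
ft_force: [0.4, 2.3, 0.5]
grip_width: 0.0597
gripper_force: 0.0
```

>>> jog_arm --hand '[0.06,0.06,0.06,0.06,0.06]' --pt "0 0 0" --pt "0 0 0" --pt "0 0 0" --pt "0 0 0" --pt "0 0 0" --yaw '[0,0,0,0,0]'

```text
time_s: 9.52
position: [0.4725, -0.0756, 0.1852]
tool_rot: [[-0.127, 0.992, -0.0], [0.992, 0.127, 0.0], [0.0, -0.0, -1.0]]
ft_force: [-0.7, 0.0, -0.1]
grip_width: 0.0602
gripper_force: 0.0
```

```bash
python3 - <<'E'
from h import *
s=env.observe();im=env.get_image('top');print(s['position']);cm=cam('top')
save('t2',cv2.resize(im[160:290,190:400],None,fx=3.8,fy=3.8,interpolation=cv2.INTER_CUBIC))
save('w2',env.get_image('wrist'))
E
```

```text
[ 0.47252541 -0.07561892  0.18519621]
```

View pics/w2.png

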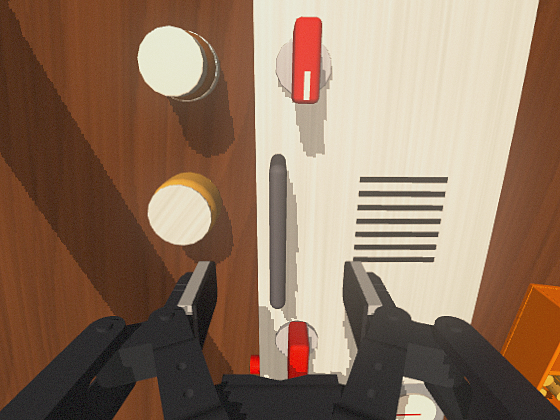

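The wrist view shows both wings parallel to the front edge. The handle bar runs from (278,157) to (278,307), centred between the fingers.

```bash
python3 - <<'E'
from h import *
s=env.observe();cm=cam('wrist',s)
for p in((278,157),(278,305),(307,60),(297,345)): print(p,onplane(cm,p,.129))
print(proj(cm,[.472,-.0755,.129]))
E
```

```text
(278, 157) [ 0.46603422 -0.0274688   0.129     ]
(278, 305) [ 0.47821555 -0.12275895  0.129     ]
(307, 60) [0.47439169 0.02389709 0.129     ]
(297, 345) [ 0.49511245 -0.15294703  0.129     ]
[np.float64(277.70923969785713), np.float64(237.3575233211075)]
```

>>> jog_arm --hand '[0.06,0.06,0.06,0.0,0.0]' --pt "0 0.0005 -0.029" --pt "0 0 -0.029" --pt "0 0 0" --pt "0 0 0" --pt "0 0 0" --yaw '[0,0,0,0,0]'

```text
time_s: 10.25
position: [0.4729, -0.0749, 0.1284]
tool_rot: [[-0.128, 0.992, 0.002], [0.992, 0.128, -0.001], [-0.001, 0.002, -1.0]]
ft_force: [-0.5, 0.4, -0.2]
grip_width: 0.024
gripper_force: 0.0
```

>>> jog_arm --hand '[0.0,0.0,0.0,0.0,0.0]' --pt "0 0 0" --pt "0 0 0" --pt "0 0 0" --pt "0.0052 0.0007 0.0169" --pt "0.007 0.0009 0.0162" --yaw '[0,0,0,0,0]'

```text
time_s: 10.88
position: [0.4825, -0.0735, 0.1604]
tool_rot: [[-0.128, 0.992, -0.006], [0.992, 0.128, -0.001], [0.0, -0.006, -1.0]]
ft_force: [-5.7, -5.7, -3.5]
grip_width: 0.0086
gripper_force: 38.9
```

>>> jog_arm --hand '[0.0,0.0,0.0,0.0,0.0]' --pt "0.0087 0.0011 0.0153" --pt "0.0103 0.0013 0.0142" --pt "0.0119 0.0015 0.013" --pt "0.0132 0.0017 0.0116" --pt "0.0144 0.0018 0.0101" --yaw '[0,0,0,0,0]'

```text
time_s: 11.5
position: [0.5407, -0.0664, 0.2272]
tool_rot: [[-0.127, 0.992, -0.005], [0.992, 0.127, -0.003], [-0.002, -0.005, -1.0]]
ft_force: [-13.6, -4.1, 11.9]
grip_width: 0.008
gripper_force: 40.4
```

>>> jog_arm --hand '[0.0,0.0,0.0,0.0,0.0]' --pt "0.0154 0.002 0.0084" --pt "0.0163 0.0021 0.0066" --pt "0.0169 0.0022 0.0048" --pt "0.0173 0.0022 0.0029" --pt "0 0 0" --yaw '[0,0,0,0,0]'

```text
time_s: 12.12
position: [0.6101, -0.0578, 0.2487]
tool_rot: [[-0.127, 0.992, 0.004], [0.992, 0.127, -0.002], [-0.002, 0.003, -1.0]]
ft_force: [2.1, -3.0, 5.6]
grip_width: 0.0084
gripper_force: 41.7
```

>>> jog_arm --hand '[0.0,0.0,0.0,0.0,0.0]' --pt "0.0175 0.0022 0.0009" --pt "0.0175 0.0022 -0.001" --pt "0.0173 0.0022 -0.0029" --pt "0.0169 0.0022 -0.0048" --pt "0 0 0" --yaw '[0,0,0,0,0]'

```text
time_s: 12.75
position: [0.679, -0.049, 0.2396]
tool_rot: [[-0.127, 0.992, 0.002], [0.992, 0.127, -0.001], [-0.001, 0.002, -1.0]]
ft_force: [2.5, -3.9, 1.3]
grip_width: 0.0083
gripper_force: 41.4
```

>>> jog_arm --hand '[0.0,0.0,0.0,0.0,0.0]' --pt "0 0 0" --pt "0 0 0" --pt "0 0 0" --pt "0 0 0" --pt "0 0 0" --yaw '[0,0,0,0,0]'

```text
time_s: 13.38
position: [0.678, -0.0491, 0.24]
tool_rot: [[-0.127, 0.992, 0.001], [0.992, 0.127, -0.001], [-0.001, 0.001, -1.0]]
ft_force: [3.1, -4.6, 0.4]
grip_width: 0.0081
gripper_force: 41.4
```

```bash
python3 - <<'E'
from h import *
a=env.get_image('side');b=env.get_image('top')
save('s3',np.hstack([cv2.resize(a[60:300,180:420],(400,400)),cv2.resize(b[130:290,200:400],(400,320))[:,:].repeat(1,0) if 0 else cv2.resize(b[120:290,215:385],(400,400))]))
E
```

```text
(no output)
```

View pics/s3.png

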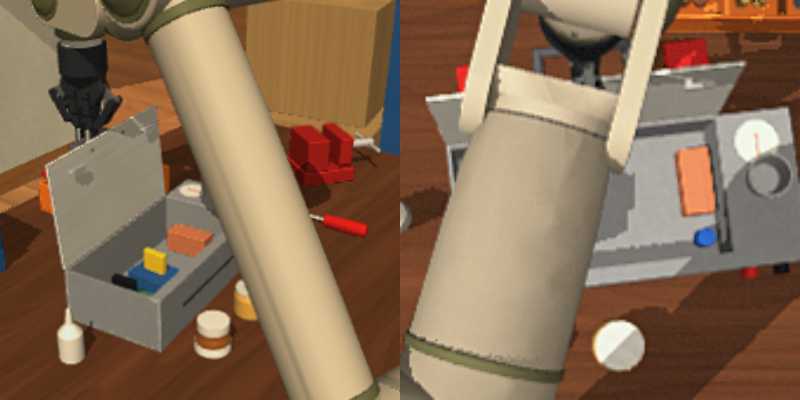

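Both views show the panel upright, with the blue module and its yellow fin visible in the bay. I'll release the handle and rise.

>>> jog_arm --hand '[0.022,0.022,0.022,0.022,0.022]' --pt "0 0 0" --pt "0 0 0" --pt "0.003 0 0" --pt "0 0 0.015" --pt "0 0 0.02" --yaw '[0,0,0,0,0]'

```text
time_s: 14.1
position: [0.6812, -0.0483, 0.2756]
tool_rot: [[-0.128, 0.992, -0.0], [0.992, 0.128, 0.0], [0.0, -0.0, -1.0]]
ft_force: [-0.3, -1.0, 0.2]
grip_width: 0.0219
gripper_force: 0.0
```

>>> jog_arm --hand '[0.022,0.022,0.022,0.022,0.022]' --pt "0 0 0.03" --pt "0 0 0.03" --pt "0 0 0.03" --pt "-0.03 0 0" --pt "-0.05 0 0" --yaw '[0,0,0,0,0]'

```text
time_s: 14.72
position: [0.6009, -0.0485, 0.3648]
tool_rot: [[-0.128, 0.992, 0.001], [0.992, 0.128, -0.0], [-0.0, 0.001, -1.0]]
ft_force: [0.3, -1.4, 0.1]
grip_width: 0.0222
gripper_force: 0.0
```

>>> jog_arm --hand '[0.04,0.04,0.04,0.04,0.04]' --pt "-0.03 0.005 0" --pt "-0.03 0.005 0" --pt "0 0 -0.015" --pt "0 0 -0.02" --pt "0 0 -0.02" --yaw '[0.1745,0.1745,0.1745,0.1745,0.1745]'

```text
time_s: 15.35
position: [0.5413, -0.0383, 0.3103]
tool_rot: [[-0.845, 0.535, 0.002], [0.535, 0.845, -0.0], [-0.002, 0.001, -1.0]]
ft_force: [0.4, 0.3, 0.1]
grip_width: 0.0399
gripper_force: 0.0
```

>>> jog_arm --hand '[0.04,0.04,0.04,0.04,0.04]' --pt "0 0 -0.03" --pt "0 0 -0.03" --pt "0 0 0" --pt "0 0 0" --pt "0 0 0" --yaw '[0.1745,0.1745,0.1745,0.1745,0]'

```text
time_s: 15.98
position: [0.5415, -0.0384, 0.2504]
tool_rot: [[-0.992, -0.126, 0.001], [-0.126, 0.992, -0.0], [-0.001, -0.0, -1.0]]
ft_force: [0.1, -0.8, 0.0]
grip_width: 0.0403
gripper_force: 0.0
```

```bash
python3 - <<'E'
from h import *
s=env.observe();im=env.get_image('wrist');save('w4',im);cm=cam('wrist',s)
R=s['tool_rot'];print(s['time_s'],s['position'],np.degrees(np.arctan2(R[1,0],R[0,0])))
hsv=cv2.cvtColor(im,cv2.COLOR_RGB2HSV)
for nm,lo,hi,z in(('yel',20,34,.084),('blue',100,125,.049),('green',45,85,.049)):
    m=cv2.inRange(hsv,(lo,110,40),(hi,255,255));n,l,st,c=cv2.connectedComponentsWithStats(m)
    for i in range(1,n):
        if st[i,4]<200: continue
        P=np.array([onplane(cm,p,z)[:2] for p in np.argwhere(l==i)[:,::-1]],np.float32)
        print(nm,st[i],cv2.minAreaRect(P))
E
```

```text
15.975 [ 0.54149942 -0.03840285  0.25044604] -172.76951236757625
yel [267 158  18  49 597] ((0.5354177951812744, -0.04370976239442825), (0.01172185130417347, 0.04446457326412201), 89.36909484863281)
blue [112 120  35  22 516] ((0.5086127519607544, -0.19267645478248596), (0.020078787580132484, 0.034175850450992584), 25.323366165161133)
blue [ 246  135   63   77 2321] ((0.5361191034317017, -0.043539658188819885), (0.05528435483574867, 0.07343201339244843), 89.26261901855469)
```

View pics/w4.png

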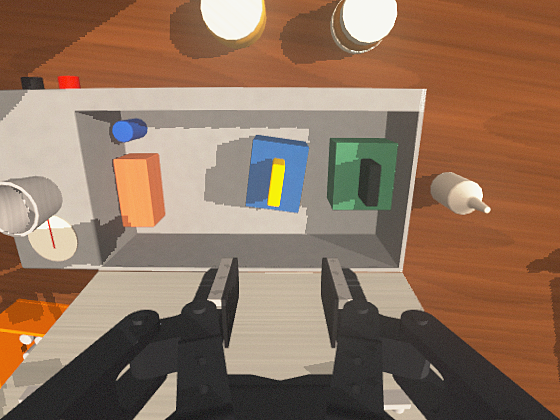

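The wrist view shows the blue module's top at (246–308, 135–212), rotated about -8° from the case, with its yellow fin at (276,182). The green block's right face runs from (331,139) to (329,210).

```bash
python3 - <<'E'
from h import *
s=env.observe();cm=cam('wrist',s)
g=[onplane(cm,p,.049)[:2] for p in((331,139),(329,210),(397,139),(397,209))];print(g)
b=[onplane(cm,p,.049)[:2] for p in((257,135),(308,142),(299,212),(246,206))];print(b,np.mean(b,0))
f=(g[0]+g[1])/2; print('dock',f,'g centre',np.mean(g,0)); a=np.radians(7.3)
x=np.array([np.cos(a),np.sin(a)]);y=np.array([-x[1],x[0]])
o=np.array([.5414,-.0663]);print('pred dock',o+.084*y,'module in case',(np.mean(b,0)-o)@x,(np.mean(b,0)-o)@y)
E
```

```text
[array([0.49385076, 0.00528547]), array([0.56667004, 0.01590376]), array([0.48545779, 0.06987647]), array([0.55663112, 0.0869244 ])]
[array([ 0.49910611, -0.06706506]), array([ 0.4995925 , -0.01665593]), array([ 0.57279482, -0.01501854]), array([ 0.57313069, -0.0708809 ])] [ 0.53615603 -0.04240511]
dock [0.5302604  0.01059461] g centre [0.52565243 0.04449752]
pred dock [0.53072657 0.01701913] module in case -0.0021652679864160138 0.024367533892889825
```

>>> jog_arm --hand '[0.04,0.04,0.04,0.04,0.04]' --pt "-0.0055 -0.0047 0" --pt "0 0 -0.04" --pt "0 0 -0.05" --pt "0 0 -0.05" --pt "0 0 0" --yaw '[-0.138,0,0,0,0]'

```text
time_s: 16.65
position: [0.5345, -0.0427, 0.1075]
tool_rot: [[-1.0, 0.013, -0.006], [0.013, 1.0, 0.002], [0.006, 0.002, -1.0]]
ft_force: [0.8, 0.5, 0.6]
grip_width: 0.0399
gripper_force: 0.0
```

>>> jog_arm --hand '[0.04,0.04,0.04,0.0,0.0]' --pt "0 0 -0.02" --pt "0 0 -0.018" --pt "0 0 0" --pt "0 0 0" --pt "0 0 0" --yaw '[0,0,0,0,0]'

```text
time_s: 17.27
position: [0.5365, -0.0432, 0.073]
tool_rot: [[-1.0, 0.011, 0.003], [0.011, 1.0, -0.001], [-0.003, -0.001, -1.0]]
ft_force: [-0.3, 1.4, 6.4]
grip_width: 0.0113
gripper_force: 45.3
```

>>> jog_arm --hand '[0.0,0.0,0.0,0.0,0.0]' --pt "0 0 0" --pt "0 0 0" --pt "0 0 0" --pt "0 0 0" --pt "0 0 0" --yaw '[0,0,0,0,0]'

```text
time_s: 17.9
position: [0.5365, -0.0432, 0.0731]
tool_rot: [[-1.0, 0.01, 0.003], [0.01, 1.0, -0.001], [-0.003, -0.001, -1.0]]
ft_force: [-0.2, 1.0, 7.7]
grip_width: 0.0111
gripper_force: 45.4
```

>>> jog_arm --hand '[0.0,0.0,0.0,0.0,0.0]' --pt "0 0 0.002" --pt "0 0 0" --pt "-0.001 0.01 0" --pt "-0.001 0.01 0" --pt "0 0.004 0" --yaw '[0.046,0.046,0.046,0,0]'

```text
time_s: 18.52
position: [0.5335, -0.018, 0.0735]
tool_rot: [[-0.992, -0.128, -0.0], [-0.128, 0.992, 0.0], [0.0, 0.0, -1.0]]
ft_force: [-0.3, 0.1, -2.7]
grip_width: 0.0112
gripper_force: 43.9
```

>>> jog_arm --hand '[0.0,0.0,0.0,0.0,0.0]' --pt "0 0 -0.002" --pt "0 0.003 0" --pt "0 0 0" --pt "0 0 0" --pt "0 0 0" --yaw '[0,0,0,0,0]'

```text
time_s: 19.15
position: [0.534, -0.0166, 0.073]
tool_rot: [[-0.992, -0.127, 0.002], [-0.127, 0.992, -0.001], [-0.001, -0.002, -1.0]]
ft_force: [-4.5, -2.1, 12.1]
grip_width: 0.0111
gripper_force: 46.2
```

```bash
python3 - <<'E'
from h import *
s=env.observe();im=env.get_image('wrist');print(s['position'])
save('w5',cv2.resize(im[40:300,200:500],(690,598)))
E
```

```text
[ 0.53399846 -0.01656199  0.07302944]
```

View pics/w5.png

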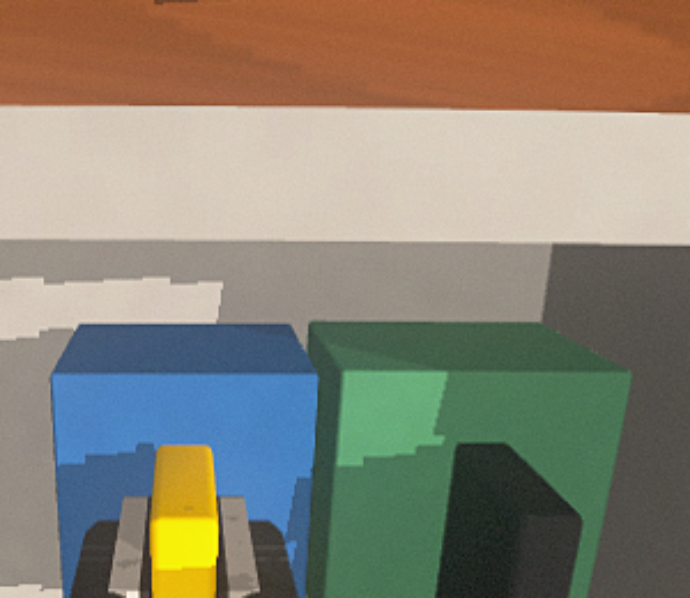

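The front edges are even (blue at row 374, green at row 372) and the gap is about 24 px, or 5 mm. I'll push it closed.

>>> jog_arm --hand '[0.0,0.0,0.0,0.0,0.0]' --pt "-0.0003 0.002 0.0005" --pt "-0.0003 0.002 0" --pt "0 0.001 0" --pt "0 0.001 0" --pt "0 0 0" --yaw '[0,0,0,0,0]'

```text
time_s: 19.82
position: [0.5342, -0.0121, 0.0731]
tool_rot: [[-0.992, -0.127, 0.003], [-0.127, 0.992, -0.004], [-0.002, -0.005, -1.0]]
ft_force: [-1.8, -12.6, 7.2]
grip_width: 0.0115
gripper_force: 45.4
```

>>> jog_arm --hand '[0.0,0.0,0.0,0.0,0.0]' --pt "0 0.001 0" --pt "0 0.0005 0" --pt "0 0 0" --pt "0 0 0" --pt "0 0 0" --yaw '[0,0,0,0,0]'

```text
time_s: 20.45
position: [0.5342, -0.0119, 0.0732]
tool_rot: [[-0.992, -0.127, 0.003], [-0.127, 0.992, -0.006], [-0.002, -0.007, -1.0]]
ft_force: [-3.6, -20.0, 7.8]
grip_width: 0.0115
gripper_force: 45.5
```

>>> jog_arm --hand '[0.0,0.03,0.03,0.03,0.03]' --pt "0 0 0" --pt "0 0 0" --pt "0 0 0" --pt "0 0 0" --pt "0 0 0" --yaw '[0,0,0,0,0]'

```text
time_s: 21.08
position: [0.5331, -0.0083, 0.0719]
tool_rot: [[-0.992, -0.128, -0.0], [-0.128, 0.992, 0.0], [0.0, 0.0, -1.0]]
ft_force: [0.3, -0.0, 0.2]
grip_width: 0.0298
gripper_force: 0.0
```

>>> jog_arm --hand '[0.03,0.03,0.03,0.03,0.03]' --pt "0 0 0.02" --pt "0 0 0.04" --pt "0 0 0.05" --pt "0 0 0.05" --pt "0 0 0" --yaw '[0,0,0,0,0]'

```text
time_s: 21.7
position: [0.5343, -0.0086, 0.2356]
tool_rot: [[-0.992, -0.128, 0.007], [-0.128, 0.992, -0.002], [-0.007, -0.003, -1.0]]
ft_force: [-0.8, 0.1, -0.4]
grip_width: 0.0298
gripper_force: 0.0
```

```bash
python3 - <<'E'
from h import *
s=env.observe();im=env.get_image('wrist');print(s['position'],s['ft_force'])
b=env.get_image('side')
save('w6',np.hstack([cv2.resize(im[100:260,220:420],(500,400)),cv2.resize(b[100:300,190:340],(300,400))]))
E
```

```text
[ 0.53429864 -0.00863572  0.23562362] [-0.7798888   0.09678415 -0.3560383 ]
```

View pics/w6.png

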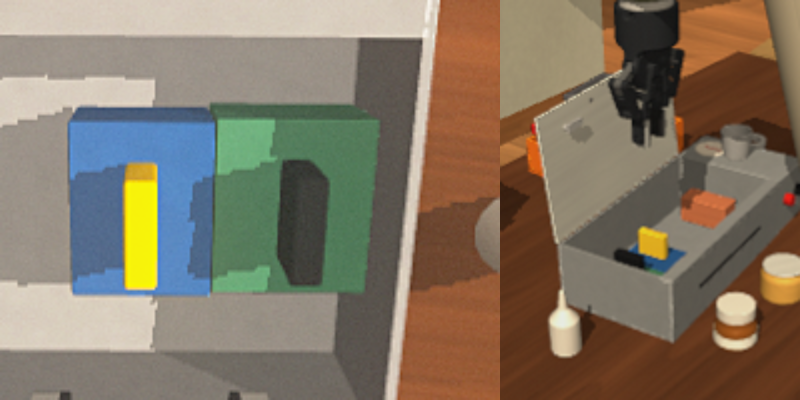

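The module is flush against the green block (seam at x≈213), its ends even within about 1 mm, and the panel is still upright. The gripper is clear of everything, so I'm handing in.

```bash
python3 -c "
from rig import env
print(env.close_job())"
```

```text
the job is handed in; nothing more can be done
None
```

I handed the job in at about 22 s of the 61 s allowed; no verdict came back. By the last pictures and readings, both fasteners are unlocked, the panel stands open about 5° past upright, the blue module sits flush against the green block, and the gripper touches nothing.

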